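Clamp a heat sink in the one-hand bar clamp

TASK

Set the finned heat sink base down on the bed of the one-hand bar clamp, centred between its two jaws with the fins running along the bar, and let go of it. Then squeeze the trigger towards the upright grip again and again until the sliding jaw grips the heat sink firmly against the fixed jaw, but stop as soon as the trigger clearly stiffens, so that the thin fins are not crushed. Move the jaw only with the trigger, and leave the other things on the bench where they are.

Things in the scene. Friction and masses are not known exactly. Their poses are not given: they have to be found in the camera images.
- heat_sink: Loose dark-grey heat sink 40 x 40 x 26 mm, 60 g: 4 mm base plate, eight thin upright fins, on the bench left of the clamp. Origin: centre of its underside, z up. Fins run along its x and are stacked along y. Grasp it by the flat outer fins (y = +-20 mm); the jaws press on the fin ends (x = +-20 mm). Over 35 N from a jaw crushes it.
- clamp: One-hand bar clamp bolted down by its dark base plate, 300 x 64 x 8 mm (top at 8 mm = bed for work). Origin: centre of the plate's underside, z up, x along the bar from trigger to fixed jaw. Along x (mm): trigger pivot -66 (12 up), body -50 to -4 (40 wide, 58 high) with upright grip -48 to -36 (26 wide, 118 high), sliding jaw, fixed jaw face 122. Fins along the bar: x axes parallel, either way.
- anvil: The fixed jaw, 27 mm long, 36 mm wide, 34 mm tall over the bed, with a rubber face. Origin: foot of that face on the bed, on the bar's centre line; x as the clamp's. The gripped heat sink's centre is 20 mm in front of this face (-x); set it down some 6 mm off the face, the sliding jaw pushes it home.
- jaw: The sliding jaw: 12 mm wide steel bar with saw teeth 7 mm apart (top 36 mm up) through the body, with a block 36 mm wide (8 to 42 mm up) and a rubber pad that yields 1 mm per 10 N. The trigger's pawl drives it towards the fixed jaw (clamp +x); a stiff guide holds it where it is pushed, keeping up to 10 N on the work. Origin not at the jaw: see point jaw_face.
- jaw_face (a point): Centre of the front face of the sliding jaw's pad, 23 mm above the bench. The gap from here to the fixed jaw's face is 54 to 72 mm at the start and near 40 mm when closed on the heat sink; when the grip is firm must be felt at the trigger.
- grip (a point): Point on the front face (towards the jaws) of the fixed upright grip, 88 mm above the bench, on the centre line. Only the trigger moves: a gripper with fingers along clamp x, centred 12 mm behind this point at this height (come down 6 mm further back to clear the lever), feels the trigger alone in its wrist force until its front finger meets the grip at the stroke's end.
- trigger_back (a point): Middle of the rear face of the aluminium trigger lever (10 mm thick, 22 mm wide, top 105 mm above the bench), 75 mm above its pivot, 87 mm above the bench: press here along clamp +x. From the grip's front face back to here it is 50 mm at rest (54 mm to the lever's rear top edge: stay clear of it coming down), 29 mm fully squeezed.
- trigger (a joint): Trigger angle: 0 at rest, 0.28 rad squeezed to its stop; a spring returns it. A full stroke moves the jaw 7 mm; its first part may be free, until the pawl meets a tooth. Push at trigger_back: 7 to 8 N moving the jaw freely (12 N past 0.22 rad); once it grips, each further newton adds about 3 N at the jaw. 14 to 17 N before 0.26 rad is firm: let go. Over about 20 N crushes.
- transformer: Bystander: loose small transformer, 38 x 50 x 36 mm, origin under its centre. Leave alone.
- capacitor: Bystander: loose dark upright capacitor can, 30 mm across, 43 mm tall, origin under its centre. Leave alone.
- croc_clip: Bystander: loose black crocodile clip, 12 x 60 x 12 mm, lying between clamp and heat sink near the bench's edge, origin under its centre. Leave alone.
- terminal_strip: Bystander: loose terminal strip, 19 x 82 x 19 mm, right of the clamp, origin under its centre. Leave alone.
Not all that is in view belongs to the job. Several things look just like the heat_sink: the one meant starts farthest to the robot's right.

How it is judged:
On the way, in this order (a step that is already met when the one before it is completed fails the run):
1. the heat sink stands base down on the clamp's bed, centred between the jaws, fins along the bar, released and not yet gripped (x of heat_sink in the frame of clamp between 0.06 and 0.104 m and y of heat_sink in the frame of clamp between -0.01 and 0.01 m and z of heat_sink in the frame of clamp between 0.005 and 0.011 m and angle between the x axis of heat_sink and the x axis of clamp, either way round below 0.26 rad and angle between heat_sink's own z axis and vertical below 0.1 rad and contact force between the fingers and heat_sink below 0.2 N and contact force between jaw and heat_sink below 5 N), for 0.2 s.
2. the sliding jaw grips the heat sink against the fixed jaw with more than 5 N (contact force between each of jaw, anvil and heat_sink above 5 N), for 0.3 s.
At the end, for the whole second after the job is handed in: The heat sink stands upright on the bed (4 mm, 0.1 rad), fins along the bar (0.1 rad), within 12 mm of its centre line, against the fixed jaw (centre 20 mm off its face, 5 mm), held by over 5 N from each jaw, at rest; the trigger is back at rest (all of step 2 and x of heat_sink in the frame of clamp between 0.097 and 0.107 m and y of heat_sink in the frame of clamp between -0.012 and 0.012 m and z of heat_sink in the frame of clamp between 0.004 and 0.012 m and angle between the x axis of heat_sink and the x axis of clamp, either way round below 0.1 rad and angle between heat_sink's own z axis and vertical below 0.1 rad and value of joint trigger below 0.03 rad and linear speed of heat_sink below 0.01 m/s); the robot touches nothing.
It fails at once if a jaw presses the heat sink with more than 35 N: the fins are crushed (contact force between any of jaw, anvil and heat_sink above 35 N).
It fails at once if the robot pushes the sliding jaw or its bar directly (more than 5 N) (contact force between any of the fingers, the arm and jaw above 5 N).
It fails at once if a bystander is moved by more than 20 mm (distance of any of transformer, capacitor, croc_clip, terminal_strip from where it was at the start of the episode above 0.02 m).
It also fails if it takes over 64 s, if anything falls off the work surface, if the arm or the gripper's body presses on something with over 40 N, if the wrist force passes 120 N, or if a joint passes its speed limit or range.

ROBOT

A 6-joint arm with a two-finger parallel gripper is mounted at the origin on a cart in front of the work surface, level with it; the furniture and walls round the work are solid. World frame = base frame: x ahead of the robot, y to its left, z up, the work surface at z = 0. Lengths are in m, angles in rad, forces in N, time in s.
With the tool pointing down it reaches from about 0.15 to 0.775 m from the base axis. Payload 6.1 kg.
Tool frame: the origin (TCP) lies between the finger pads; the fingertips stand 17 mm ahead of it and the grasp point (between the pads) lies 2 mm behind it; z points along the fingers, y is the line along which they close (so a half turn about z gives the same grasp; the last joint's range is limited). The gripper opens to 85 mm and grips with 20 to 120 N. Pads are 22 mm wide; open, the fingers measure 114 mm over their backs; the gripper's body (76 mm by 85 mm) begins 54 mm behind the grasp point. The pads swing forward as they close: fully open they stand 13 mm farther back than shut.
Start: joints at [-1.111, 0.126, -0.04, 1.405, 0, 1.571], TCP at [0.233, -0.47, 0.248] pointing down, gripper open.
Joint ranges: [-2.72, 2.72], [-0.95, 1.95], [-1.27, 1.35], [-1.78, 2.02], [-1.46, 1.47], [-3.14, 3.14]. Speed limits (rad/s): [2.39, 2.39, 3.01, 3.14, 3.14, 3.14].

INTERFACE

Orientations are given as a unit quaternion [x, y, z, w].
In Python, from bench import env gives the robot as it stands.
- The arm moves only by the tool move_arm, never from a script. Its argument "targets" is a list that holds one entry, the list of rows, each a list of 7 numbers: the opening, from 0 (shut) to 1 (fully open), then the shift along the tool's x, y, z in cm, then the turn, a rotation vector about the tool's x, y, z in degrees. A call has 1 to 10 rows; each row shifts and turns the commanded pose from where the row before left it, along the tool's axes as they then stand; what a row does not reach is not made up. A row lasts 1/12 s, in which the tool goes at most 41.7 mm and 7.16 degrees, less where a joint would pass 70% of its speed; a pose out of reach is approached as far as the arm can. A call is refused whole if a number of a shift passes 4.17 or a number of a turn 7.16, either way. A call with a gripper value outside its range is refused whole. The fingers move at their own pace and stop on an object; "grip_force" is the grip in N (left out, the last holds). Time passes only in rows, so rows that do not move let the fingers close. It gives the time, the measured TCP pose, the force, the opening and the grip force at its end, in the units of the state.
- env.get_state(): the state, without advancing time (a new reading comes with each control period).
- env.snapshot(name): name is "scene" or "top" or "wrist"; returns (picture, depth): 400x640x3 uint8, red, green, blue; 400x640 float32, m along the optical axis (not along the pixel's ray), 0 where there is no reading.
- env.get_calibration(name): a dict with "intrinsics" (3x3 intrinsics, pixels), "k1" (the pictures are not rectified: a ray, as slopes to the right and down, at radius r is drawn at 1 + k1 r^2 times it, then the intrinsics apply), "view" (4x4, takes a point from world to camera coordinates); the wrist camera has in their place "hand_eye" (4x4, takes a point from camera to tool coordinates, whose origin is the TCP and whose axes are the flange's). Camera axes: x right, y down, z forward; pixel columns grow to the right and rows downward; lengths in m; the calibration is good to about 2 mm. A picture is of the moment at which its call begins: read the wrist's pose just before it. get_calibration takes no time and is no camera call.
- env.job_done(): hands the job in; it is judged then, once.
The state is a dict: "time_s": time; "q": joint angles; "joint_vel": joint speeds; "joint_efforts": joint torques, N m; "position": TCP position; "eef_rot": TCP orientation; "force": force on the tool from outside, world axes, zero at the start; "torque": the same for the moment, N m; "width": finger opening in m; "grip_force": force on a finger pad.
Only numpy, scipy, OpenCV 4.12 (cv2) and the standard library are available. Lean on these libraries where they do the work, as an engineer would, in place of code of your own. Each camera call takes 0.05 s, during which the arm holds its last target. There are 200 camera calls.

## Working session

There is one attempt and no reset: what is moved stays moved. The work goes in short steps, Python scripts to look and compute and a tool call to move; the robot and the scene stay as the last step left them, time stands still between calls to the robot, and variables do not carry over. Pictures are saved under pics/ and viewed, at most 13 in all, crops included, and the job is handed in when it is done.

Besides the shell and the picture viewer there is one more tool, called as a command line: name --argument value ..., lists and objects as JSON in quotes. move_arm: Moves the arm, as the interface text tells. Its arguments: {"type":"object","properties":{"targets":{"type":"array"},"grip_force":{"type":"number"}},"required":["targets"]}

```bash
mkdir -p pics; cat > h.py <<'E'
import numpy as np,cv2
from bench import env
from scipy.spatial.transform import Rotation as R
def cloud(name):
    c=env.get_calibration(name); s=env.get_state()
    im,d=env.snapshot(name)
    K=np.array(c["intrinsics"]);h,w=d.shape
    u,v=np.meshgrid(np.arange(w),np.arange(h))
    n=cv2.undistortPoints(np.stack([u,v],-1).reshape(-1,1,2).astype(np.float64),K,np.array([c["k1"],0,0,0,0.])).reshape(h,w,2)
    P=np.concatenate([n*d[...,None],d[...,None]],-1)
    if "view" in c: T=np.linalg.inv(np.array(c["view"]))
    else:
        T=np.eye(4);T[:3,:3]=R.from_quat(s["eef_rot"]).as_matrix();T[:3,3]=s["position"];T=T@np.array(c["hand_eye"])
    W=P@T[:3,:3].T+T[:3,3]; W[d==0]=np.nan
    return im,W
def save(im,n): cv2.imwrite("pics/"+n,im[...,::-1])
E
python3 - <<'E'
from h import *
for n in ["top","scene"]:
    im,W=cloud(n);save(im,n+".png");np.save(n+".npy",W)
s=env.get_state();print(s)
E
```

```text
{'time_s': 0.1, 'q': array([-1.11101380e+00,  1.26301994e-01, -4.05249273e-02,  1.40538589e+00,
        8.49750784e-06,  1.57077768e+00]), 'joint_vel': array([-0.00017864, -0.00196122,  0.0043802 ,  0.00080168, -0.00043463,
       -0.00148369]), 'joint_efforts': array([ 2.21547583e-03, -4.36906242e+01,  3.53603518e+01,  1.37963743e-02,
        6.47338106e-05, -3.87641023e-06]), 'position': array([ 0.2328181 , -0.47016525,  0.24760739]), 'eef_rot': array([ 9.73688811e-01,  2.27880666e-01, -1.57244935e-04, -6.90578933e-04]), 'force': array([-1.29414313, -0.35774307, -0.36867629]), 'torque': array([ 0.01868652,  0.02997493, -0.00408574]), 'grip_force': 0.0, 'width': 0.08559626379890035}
```

View pics/top.png

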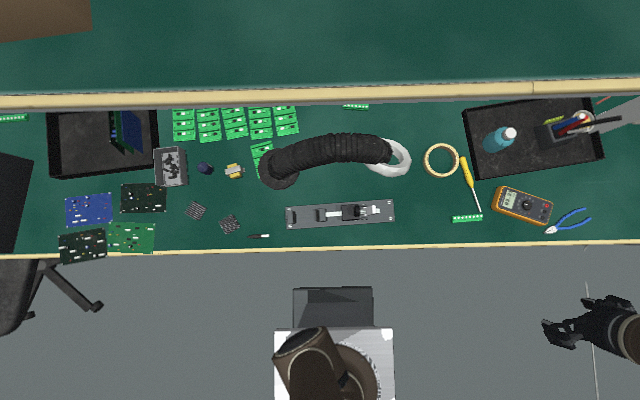

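View pics/scene.png

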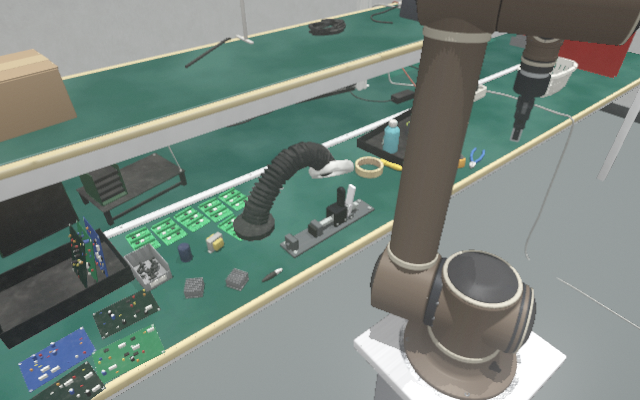

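The top view shows two heat sinks, at (195,210) and (229,224). The right one, (229,224), is the one meant. The clamp spans (287–395, 200–228) with its anvil at the left and trigger at the right, and a fume hose lies behind it.

```bash
python3 - <<'E'
from h import *
W=np.load("top.npy")
im=cv2.imread("pics/top.png")
cv2.imwrite("pics/crop.png",cv2.resize(im[190:245,215:400],None,fx=4.3,fy=4.3,interpolation=cv2.INTER_CUBIC))
for n,(u,v) in dict(hs=(229,224),other=(195,210),croc=(258,236),hoseL=(275,175),hose=(340,145),lamp=(400,155),clL=(290,218),clR=(392,212),edge=(340,243)).items(): print(n,W[v,u].round(4))
def box(n,u0,u1,v0,v1,z0,z1):
    P=W[v0:v1,u0:u1].reshape(-1,3);P=P[(P[:,2]>z0)&(P[:,2]<z1)]
    r=cv2.minAreaRect((P[:,:2]*1000).astype(np.float32));print(n,len(P),r,np.median(P,0).round(4));return P
box("hs",215,243,212,238,.012,.04)
box("plate",280,400,195,232,.005,.012)
box("anvil",285,315,198,232,.03,.06)
box("jaw",315,345,198,232,.03,.06)
box("grip/trig",345,400,190,232,.09,.14)
E
```

```text
hs [0.4381 0.2775 0.0086]
other [0.4778 0.3655 0.0252]
croc [0.4032 0.197  0.0128]
hoseL [0.5634 0.1425 0.0546]
hose [ 0.6059 -0.0284  0.191 ]
lamp [ 0.6101 -0.1928  0.047 ]
clL [0.4486 0.1055 0.043 ]
clR [ 0.46   -0.1717  0.0072]
edge [ 3.786e-01 -2.650e-02 -1.000e-04]
hs 211 ((439.048828125, 276.13433837890625), (40.64281463623047, 42.146846771240234), 29.271968841552734) [0.4383 0.2763 0.0221]
plate 1598 ((465.8036804199219, -24.21710205078125), (86.5342788696289, 306.52716064453125), 1.062443733215332) [ 0.4546 -0.0148  0.0081]
anvil 102 ((452.55438232421875, 104.20384216308594), (35.26758575439453, 19.985944747924805), 3.0841681957244873) [0.4527 0.1032 0.0409]
jaw 228 ((458.6239929199219, -0.8340034484863281), (39.29303741455078, 75.73011016845703), 0.8786893486976624) [0.4573 0.012  0.0395]
grip/trig 101 ((462.6582336425781, -89.47362518310547), (25.329435348510742, 52.91356658935547), 4.275618076324463) [ 0.4606 -0.0734  0.1049]
```

View pics/crop.png

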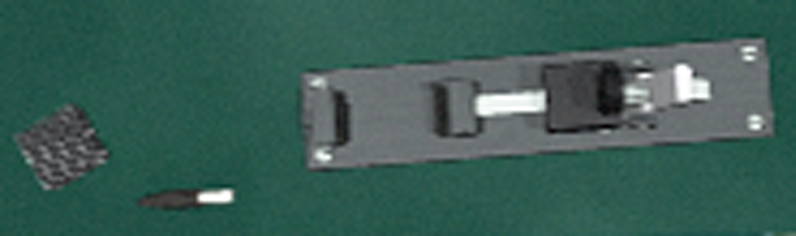

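The crop shows the clamp tilted about 3°. The anvil is at the left (crop x≈325), the jaw block at 455 and the grip and trigger at 610–700. The heat sink is rotated about 30° and needs a closer look.

move_arm --targets '[[[1, 0, 0, 0, 0, 0, 5.85], [1, 0, 0, 0, 0, 0, 5.85], [1, 0, 0, 0, 0, 0, 5.85], [1, 0, 0, 0, 0, 0, 5.85], [1, 1.47, -3.55, -0.4, 0, 0, 0], [1, 1.47, -3.55, -0.4, 0, 0, 0], [1, 1.47, -3.55, -0.4, 0, 0, 0], [1, 1.47, -3.55, -0.4, 0, 0, 0], [1, 1.47, -3.55, -0.4, 0, 0, 0], [1, 1.47, -3.55, -0.4, 0, 0, 0]]]'

```text
time_s: 0.93
position: [0.31, -0.2515, 0.2722]
eef_rot: [1.0, 0.025, -0.0, -0.0]
force: [1.3, -1.2, 0.7]
width: 0.0856
grip_force: 0.0
```

move_arm --targets '[[[1, 1.47, -3.55, -0.4, 0, 0, 0], [1, 1.47, -3.55, -0.4, 0, 0, 0], [1, 1.47, -3.55, -0.4, 0, 0, 0], [1, 1.47, -3.55, -0.4, 0, 0, 0], [1, 1.47, -3.55, -0.4, 0, 0, 0], [1, 1.47, -3.55, -0.4, 0, 0, 0], [1, 1.47, -3.55, -0.4, 0, 0, 0], [1, 0, 0, 0, 0, 0, 0], [1, 0, 0, 0, 0, 0, 0]]]'

```text
time_s: 1.68
position: [0.4003, 0.0022, 0.2999]
eef_rot: [1.0, 0.028, -0.0, 0.0]
force: [0.0, 0.3, 0.5]
width: 0.0851
grip_force: 0.0
```

```bash
python3 - <<'E'
from h import *
im,W=cloud("wrist");save(im,"w1.png");np.save("w1.npy",W)
s=env.get_state();print(s["time_s"],s["position"],s["eef_rot"],s["force"])
E
```

```text
1.7333 [0.40000445 0.00095052 0.29990235] [ 9.99634178e-01  2.70406868e-02 -5.29691358e-04  1.75250724e-04] [-0.20050317 -0.6259629   0.59599835]
```

View pics/w1.png

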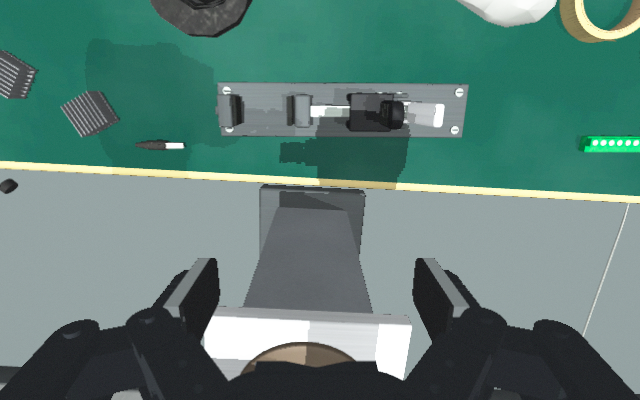

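The wrist view shows the clamp at (218–467, 83–140), the anvil at (230,110), the jaw block at (300,110), the grip at (395,112) and the trigger at (438,115). The heat sink is at (90,113) with its fins visible.

```bash
python3 - <<'E'
from h import *
W=np.load("w1.npy");im=cv2.imread("pics/w1.png")
a=cv2.resize(im[80:145,50:130],None,fx=5,fy=5,interpolation=cv2.INTER_CUBIC)
b=cv2.resize(im[80:145,215:475],None,fx=3,fy=3,interpolation=cv2.INTER_CUBIC)
o=np.zeros((530,780,3),np.uint8);o[:325,:400]=a;o[330:525]=b
cv2.imwrite("pics/crop2.png",o)
def box(n,u0,u1,v0,v1,z0,z1):
    P=W[v0:v1,u0:u1].reshape(-1,3);P=P[(P[:,2]>z0)&(P[:,2]<z1)]
    r=cv2.minAreaRect((P[:,:2]*1000).astype(np.float32));print(n,len(P),np.round(r[0],1),np.round(r[1],1),round(r[2],2),P[:,1].min().round(4),P[:,1].max().round(4));return P
box("hs",55,125,85,142,.015,.032)
box("plate",212,472,78,145,.004,.013)
box("anvil",215,250,85,135,.036,.048)
box("jawblk",283,314,85,135,.037,.048)
box("grip",370,415,85,135,.112,.125)
box("trig",400,450,85,135,.085,.110)
for n,(u,v) in dict(s1=(228,88),s2=(459,92),s3=(455,129),s4=(229,129)).items(): print(n,W[v,u].round(4))
E
```

```text
hs 1302 [439.2 276.2] [40.  40.5] 30.0 0.25 0.3035
plate 8535 [459.5 -26.6] [ 64.3 300.9] 2.97 -0.1774 0.1233
anvil 520 [453.2 105.8] [34.7 20. ] 2.87 0.0958 0.1157
jawblk 533 [456.6  24.5] [34.9 25.8] 2.94 0.0111 0.0378
grip 276 [461.5 -67.8] [20.4 11.5] 3.11 -0.0739 -0.0621
trig 429 [463.9 -93.1] [24.2 43.6] 4.37 -0.1154 -0.0705
s1 [0.4771 0.1099 0.0106]
s2 [ 0.4884 -0.1631  0.0106]
s3 [ 0.4453 -0.1661  0.0103]
s4 [0.4293 0.1099 0.0096]
```

View pics/crop2.png

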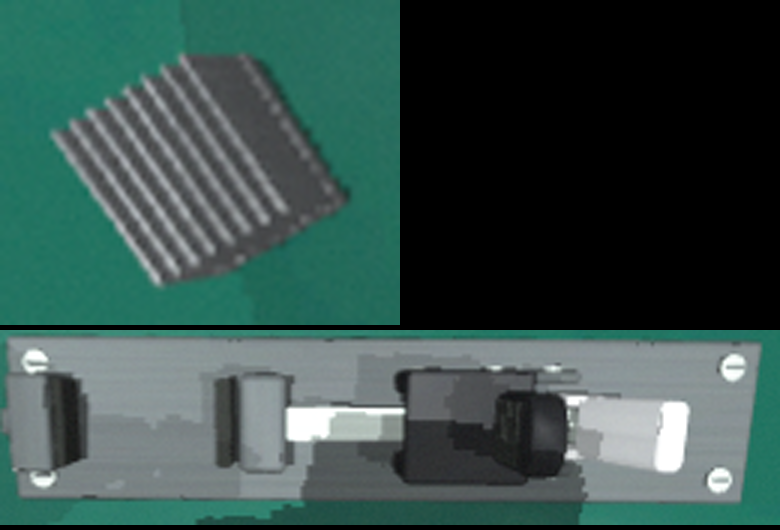

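The fins run from lower right to upper left in the picture, which puts their axis at 30° in the world, and the sizes match those given (40.0×40.5 mm, plate 64×301 mm). The heat sink is at (0.439, 0.276). The clamp is at (0.4595, -0.0266), with its axis at 93°.

move_arm --targets '[[[1, 0, 0, 0, 0, 0, -6.7], [1, 0, 0, 0, 0, 0, -6.7], [1, 0, 0, 0, 0, 0, -6.7], [1, 0, 0, 0, 0, 0, -6.8]]]'

```text
time_s: 2.07
position: [0.3996, -0.0013, 0.3001]
eef_rot: [0.966, 0.259, -0.0, 0.0]
force: [-0.2, 0.4, -0.1]
width: 0.0853
grip_force: 0.0
```

move_arm --targets '[[[1, 1.9, -2.43, 2.0, 0, 0, 0], [1, 1.9, -2.43, 2.0, 0, 0, 0], [1, 1.9, -2.43, 2.0, 0, 0, 0], [1, 1.9, -2.43, 2.0, 0, 0, 0], [1, 1.9, -2.43, 2.0, 0, 0, 0], [1, 1.9, -2.43, 2.0, 0, 0, 0], [1, 1.9, -2.43, 2.0, 0, 0, 0], [1, 1.9, -2.43, 2.0, 0, 0, 0], [1, 1.9, -2.43, 2.0, 0, 0, 0], [1, 0, 0, 0, 0, 0, 0]]]'

```text
time_s: 2.9
position: [0.4449, 0.2666, 0.1159]
eef_rot: [0.964, 0.265, -0.003, -0.004]
force: [0.2, -0.7, -1.1]
width: 0.0852
grip_force: 0.0
```

```bash
cat >> h.py <<'E'
def go(x,y,z,th=None):
    s=env.get_state();M=R.from_quat(s["eef_rot"]).as_matrix();p=s["position"]
    t=np.degrees(np.arctan2(M[1,0],M[0,0]))
    print("t",s["time_s"],"pos",p.round(4),"theta",t.round(2),"tilt",M[:,2].round(4),"q",s["q"].round(2),"F",s["force"].round(2))
    print("tool cm",(M.T@(np.array([x,y,z])-p)*100).round(2),"turn z","" if th is None else round(t-th,2))
E
python3 -c "
from h import *
go(.4392,.2762,.022,30)"
```

```text
t 2.9 pos [0.4449 0.2666 0.1159] theta 30.74 tilt [-0.0086  0.005  -1.    ] q [ 0.54  0.15 -0.3   1.12  0.01  3.14] F [ 0.22 -0.71 -1.1 ]
tool cm [ 0.05 -1.04  9.39] turn z 0.74
```

Joint 6 is at its limit here (q6 = 3.14), so I'll use the half-turned grasp.

move_arm --targets '[[[1, 0, 0, 0, 0, 0, -7.16], [1, 0, 0, 0, 0, 0, -7.16], [1, 0, 0, 0, 0, 0, -7.16], [1, 0, 0, 0, 0, 0, -7.16], [1, 0, 0, 0, 0, 0, -7.16], [1, 0, 0, 0, 0, 0, -7.16], [1, 0, 0, 0, 0, 0, -7.16], [1, 0, 0, 0, 0, 0, -7.16], [1, 0, 0, 0, 0, 0, -7.16], [1, 0, 0, 0, 0, 0, -7.16]]]'

```text
time_s: 3.73
position: [0.4455, 0.2638, 0.1206]
eef_rot: [0.626, 0.78, 0.001, -0.004]
force: [0.9, -0.6, -0.3]
width: 0.0855
grip_force: 0.0
```

move_arm --targets '[[[1, 0, 0, 0, 0, 0, -7.16], [1, 0, 0, 0, 0, 0, -7.16], [1, 0, 0, 0, 0, 0, -7.16], [1, 0, 0, 0, 0, 0, -7.16], [1, 0, 0, 0, 0, 0, -7.16], [1, 0, 0, 0, 0, 0, -7.16], [1, 0, 0, 0, 0, 0, -7.16], [1, 0, 0, 0, 0, 0, -7.16], [1, 0, 0, 0, 0, 0, -7.16], [1, 0, 0, 0, 0, 0, -7.16]]]'

```text
time_s: 4.57
position: [0.4455, 0.2638, 0.1206]
eef_rot: [0.052, 0.999, 0.003, -0.002]
force: [0.4, 0.4, 0.3]
width: 0.0856
grip_force: 0.0
```

move_arm --targets '[[[1, 0, 0, 0, 0, 0, -7.16], [1, 0, 0, 0, 0, 0, -7.16], [1, 0, 0, 0, 0, 0, -7.16], [1, 0, 0, 0, 0, 0, -7.16], [1, 0, 0, 0, 0, 0, -7], [1, 0, 0, 0, 0, 0, 0], [1, 0, 0, 0, 0, 0, 0]]]'

```text
time_s: 5.15
position: [0.4453, 0.2644, 0.1205]
eef_rot: [-0.252, 0.968, 0.004, -0.001]
force: [-0.2, -0.1, 0.1]
width: 0.0854
grip_force: 0.0
```

```bash
python3 -c "
from h import *
go(.4392,.2762,.022,210-360)"
```

```text
t 5.15 pos [0.4453 0.2644 0.1205] theta -150.81 tilt [-0.0041  0.0065 -1.    ] q [ 0.53  0.14 -0.3   1.13  0.01  0.02] F [-0.19 -0.14  0.06]
tool cm [-0.04  1.25  9.86] turn z -0.81
```

move_arm --targets '[[[1, 0, 0, 0, 0.44, 0, -0.8], [1, 0, 0.62, 2, 0, 0, 0], [1, 0, 0.62, 2, 0, 0, 0], [1, 0, 0, 1.5, 0, 0, 0], [1, 0, 0, 0, 0, 0, 0], [1, 0, 0, 0, 0, 0, 0]]]'

```text
time_s: 5.65
position: [0.4381, 0.2762, 0.0649]
eef_rot: [-0.261, 0.965, -0.0, -0.001]
force: [0.5, 0.1, 0.0]
width: 0.0852
grip_force: 0.0
```

```bash
python3 -c "
from h import *
go(.4392,.2762,.022,210-360)
im,W=cloud('wrist');save(im,'w2.png')
P=W.reshape(-1,3);P=P[(P[:,2]>.02)&(P[:,2]<.03)&(abs(P[:,0]-.439)<.033)&(abs(P[:,1]-.276)<.033)]
print(len(P),cv2.minAreaRect((P[:,:2]*1000).astype(np.float32)))
"
```

```text
t 5.65 pos [0.4381 0.2762 0.0649] theta -149.73 tilt [-0.0017 -0.0011 -1.    ] q [ 0.56  0.18 -0.39  1.01 -0.    0.03] F [0.52 0.14 0.04]
tool cm [-0.1  -0.06  4.29] turn z 0.27
1867 ((439.177734375, 276.5497131347656), (40.69627380371094, 38.725425720214844), 29.913461685180664)
```

View pics/w2.png

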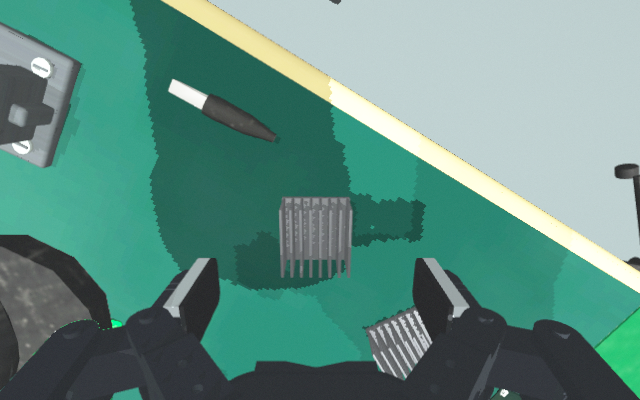

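The fins lie along the tool's x axis, and the heat sink (316,235) is centred between the fingers. Descending to grip it.

move_arm --targets '[[[1, -0.1, -0.06, 2.2, 0, 0, 0], [1, 0, 0, 2.0, 0, 0, 0], [1, 0, 0, 0, 0, 0, 0], [0.2, 0, 0, 0, 0, 0, 0], [0.2, 0, 0, 0, 0, 0, 0], [0.2, 0, 0, 0, 0, 0, 0], [0.2, 0, 0, 0, 0, 0, 0], [0.2, 0, 0, 0, 0, 0, 0]]]' --grip_force 25

```text
time_s: 6.37
position: [0.4407, 0.2774, 0.0248]
eef_rot: [-0.262, 0.965, 0.0, 0.001]
force: [-0.6, -0.3, 7.0]
width: 0.0387
grip_force: 26.5
```

move_arm --targets '[[[0.2, 0, 0, 0, 0, 0, 0], [0.2, 0, 0, 0, 0, 0, 0], [0.2, 0, 0, 0, 0, 0, 0], [0.2, 0, 0, 0, 0, 0, 0]]]'

```text
time_s: 6.7
position: [0.4407, 0.2774, 0.0248]
eef_rot: [-0.262, 0.965, 0.0, 0.001]
force: [0.1, -1.6, 6.1]
width: 0.0382
grip_force: 26.6
```

move_arm --targets '[[[0.2, 0, 0, -2, 0, 0, 0], [0.2, 0, 0, -3.5, 0, 0, 0], [0.2, 0, 0, -3.5, 0, 0, 0], [0.2, 0, 0, -2, 0, 0, -7], [0.2, 0, 0, 0, 0, 0, -7], [0.2, 0, 0, 0, 0, 0, -7], [0.2, 0, 0, 0, 0, 0, -7], [0.2, 0, 0, 0, 0, 0, -7], [0.2, 0, 0, 0, 0, 0, -7], [0.2, 0, 0, 0, 0, 0, -7]]]'

```text
time_s: 7.53
position: [0.4397, 0.2768, 0.1336]
eef_rot: [-0.641, 0.768, 0.0, 0.0]
force: [0.2, 0.1, 0.4]
width: 0.0385
grip_force: 25.8
```

move_arm --targets '[[[0.2, 0, 0, 0, 0, 0, -7], [0.2, 0, 0, 0, 0, 0, -6.7], [0.2, 0, 0, 0, 0, 0, 0], [0.2, 0, 0, 0, 0, 0, 0]]]'

```text
time_s: 7.87
position: [0.4397, 0.2768, 0.1335]
eef_rot: [0.725, -0.689, -0.0, -0.0]
force: [-0.4, -0.0, -0.4]
width: 0.0386
grip_force: 25.8
```

```bash
python3 -c "
from h import *
go(.4545,.0705,.06,-87.03)"
```

```text
t 7.8667 pos [0.4397 0.2768 0.1335] theta -87.14 tilt [-2.e-04  2.e-04 -1.e+00] q [ 0.56  0.14 -0.28  1.15  0.   -1.06] F [-0.37 -0.04 -0.4 ]
tool cm [20.68 -0.45  7.34] turn z -0.11
```

move_arm --targets '[[[0.2, 3.45, -0.1, 0, 0, 0, -0.1], [0.2, 3.45, -0.1, 0, 0, 0, 0], [0.2, 3.45, -0.1, 0, 0, 0, 0], [0.2, 3.45, -0.1, 0, 0, 0, 0], [0.2, 3.45, -0.05, 0, 0, 0, 0], [0.2, 3.4, 0, 0, 0, 0, 0], [0.2, 0, 0, 2.5, 0, 0, 0], [0.2, 0, 0, 2.5, 0, 0, 0], [0.2, 0, 0, 0, 0, 0, 0], [0.2, 0, 0, 0, 0, 0, 0]]]'

```text
time_s: 8.7
position: [0.4544, 0.0706, 0.0827]
eef_rot: [0.725, -0.688, -0.001, 0.001]
force: [-0.1, -0.7, 0.0]
width: 0.0386
grip_force: 25.7
```

```bash
python3 -c "
from h import *
go(.4545,.0705,.033,-87.03)
im,W=cloud('wrist');save(im,'w3.png')
np.save('w3.npy',W)
P=W.reshape(-1,3)
Q=P[(P[:,2]>.036)&(P[:,2]<.046)&(P[:,1]>.085)&(P[:,1]<.13)&(abs(P[:,0]-.455)<.03)]
print(len(Q),cv2.minAreaRect((Q[:,:2]*1000).astype(np.float32)))
"
```

```text
t 8.7 pos [0.4544 0.0706 0.0827] theta -86.99 tilt [-3.1e-03 -2.0e-04 -1.0e+00] q [ 0.15  0.06 -0.48  1.03  0.   -1.47] F [-0.06 -0.74  0.  ]
tool cm [ 0.01 -0.02  4.97] turn z 0.04
645 ((453.6916198730469, 108.46651458740234), (34.20417404174805, 14.235954284667969), 4.879437446594238)
```

View pics/w3.png

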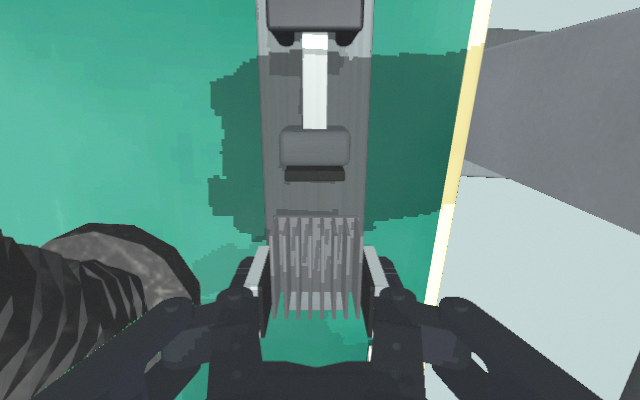

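The sink is held square and centred over the bed (316,270), with the jaw block above it at (315,150). Lowering.

move_arm --targets '[[[0.2, 0, 0, 2.0, 0, 0, 0], [0.2, 0, 0, 1.8, 0, 0, 0], [0.2, 0, 0, 0.5, 0, 0, 0], [0.2, 0, 0, 0.3, 0, 0, 0], [0.2, 0, 0, 0.2, 0, 0, 0], [0.2, 0, 0, 0, 0, 0, 0], [0.2, 0, 0, 0, 0, 0, 0]]]'

```text
time_s: 9.33
position: [0.4562, 0.0711, 0.0363]
eef_rot: [0.726, -0.687, 0.0, -0.001]
force: [-0.0, -0.6, -0.7]
width: 0.0387
grip_force: 25.7
```

move_arm --targets '[[[0.2, 0, 0, 0.1, 0, 0, 0], [0.2, 0, 0, 0, 0, 0, 0], [0.2, 0, 0, 0.1, 0, 0, 0], [0.2, 0, 0, 0, 0, 0, 0]]]'

```text
time_s: 9.67
position: [0.4555, 0.0709, 0.0333]
eef_rot: [0.726, -0.688, -0.0, 0.0]
force: [-0.2, -0.1, -2.0]
width: 0.0385
grip_force: 25.7
```

move_arm --targets '[[[0.2, 0, 0, 0.05, 0, 0, 0], [0.2, 0, 0, 0, 0, 0, 0], [0.2, 0, 0, 0.05, 0, 0, 0], [0.2, 0, 0, 0, 0, 0, 0]]]'

```text
time_s: 10.0
position: [0.4555, 0.0708, 0.0328]
eef_rot: [0.726, -0.687, -0.0, -0.0]
force: [-1.3, -0.4, 5.8]
width: 0.0385
grip_force: 26.5
```

Contact with the bed. Releasing and lifting clear.

move_arm --targets '[[[0.7, 0, 0, 0, 0, 0, 0], [0.7, 0, 0, 0, 0, 0, 0], [0.7, 0, 0, 0, 0, 0, 0], [0.7, 0, 0, 0, 0, 0, 0], [0.7, 0, 0, -1, 0, 0, 0], [0.7, 0, 0, -3, 0, 0, 0], [0.7, 0, 0, -4, 0, 0, 0], [0.7, 0, 0, -4, 0, 0, 0], [0.7, 0, 0, -4, 0, 0, 0], [0.7, 0, 0, -4, 0, 0, 0]]]'

```text
time_s: 10.83
position: [0.455, 0.0707, 0.235]
eef_rot: [0.726, -0.687, 0.0, -0.0]
force: [1.8, 0.5, -1.5]
width: 0.0599
grip_force: 0.0
```

```bash
python3 -c "
from h import *
go(.4630,-.0944,.24,-177)
im,W=cloud('wrist');save(im,'w4.png')
np.save('w4.npy',W)
def box(n,z0,z1,y0,y1):
    P=W.reshape(-1,3)
    Q=P[(P[:,2]>z0)&(P[:,2]<z1)&(P[:,1]>y0)&(P[:,1]<y1)&(abs(P[:,0]-.457)<.04)]
    if len(Q)>5: print(n,len(Q),cv2.minAreaRect((Q[:,:2]*1000).astype(np.float32)),Q[:,1].min(),Q[:,1].max())
box('sink',.03,.038,.043,.092)
box('jaw',.037,.048,0,.045)
box('anvil',.037,.048,.085,.13)
box('grip',.11,.125,-.09,-.05)
box('trig',.085,.111,-.13,-.08)
"
```

```text
t 10.8333 pos [0.455  0.0707 0.235 ] theta -86.86 tilt [ 4.e-04  2.e-04 -1.e+00] q [ 0.15  0.   -0.2   1.37  0.   -1.47] F [ 1.81  0.49 -1.5 ]
tool cm [16.53  0.1  -0.5 ] turn z 90.14
sink 516 ((455.4688415527344, 68.98970031738281), (38.65168380737305, 39.2703857421875), 3.446316957473755) 0.048839633589972356 0.08938251486339532
jaw 736 ((457.2796325683594, 24.56243133544922), (35.037864685058594, 25.36992645263672), 3.095663070678711) 0.011072471970522368 0.03691278848280025
anvil 541 ((452.7882080078125, 105.16995239257812), (35.56064987182617, 20.139612197875977), 2.191007614135742) 0.09474919054280706 0.11485540594335322
grip 168 ((461.425537109375, -63.49689865112305), (21.90999412536621, 3.0427300930023193), 2.1007065773010254) -0.06539067665879034 -0.061743435022698606
```

View pics/w4.png

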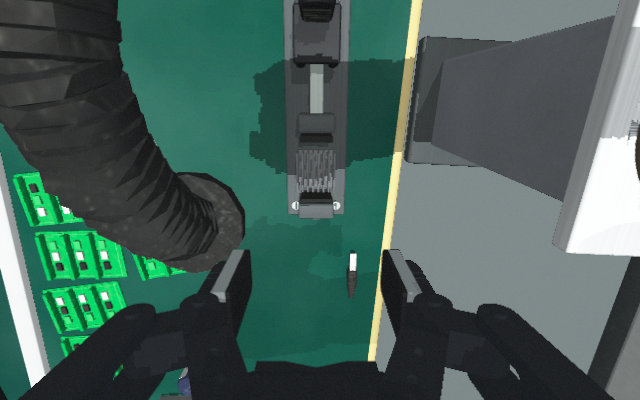

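The sink is on the bed between the jaws: centre (455.5, 69.0) mm, clamp x≈0.096, yaw within 0.5°. Next the gripper turns and goes over the trigger.

move_arm --targets '[[[1, 0, 0, 0, 0, 0, 6.93], [1, 0, 0, 0, 0, 0, 6.93], [1, 0, 0, 0, 0, 0, 6.93], [1, 0, 0, 0, 0, 0, 6.93], [1, 0, 0, 0, 0, 0, 6.93], [1, 0, 0, 0, 0, 0, 6.93], [1, 0, 0, 0, 0, 0, 6.93], [1, 0, 0, 0, 0, 0, 6.93], [1, 0, 0, 0, 0, 0, 6.93], [1, 0, 0, 0, 0, 0, 6.93]]]'

```text
time_s: 11.72
position: [0.4554, 0.0708, 0.2329]
eef_rot: [-0.204, 0.979, 0.0, 0.0]
force: [-0.4, -0.1, -0.6]
width: 0.0852
grip_force: 0.0
```

move_arm --targets '[[[1, 0, 0, 0, 0, 0, 6.93], [1, 0, 0, 0, 0, 0, 6.93], [1, 0, 0, 0, 0, 0, 6.93], [1, 0, -3.8, 0, 0, 0, 0], [1, 0, -3.8, 0, 0, 0, 0], [1, 0, -3.8, 0, 0, 0, 0], [1, 0, -3.7, 0, 0, 0, 0], [1, 0, 0, 0, 0, 0, 0], [1, 0, 0, 0, 0, 0, 0]]]'

```text
time_s: 12.47
position: [0.4634, -0.0817, 0.2327]
eef_rot: [-0.025, 1.0, 0.0, -0.0]
force: [-0.3, 1.6, 0.4]
width: 0.0853
grip_force: 0.0
```

```bash
python3 -c "
from h import *
go(.4623,-.0805,.088,-177.03)
print(env.get_state()['width'])
im,W=cloud('wrist');save(im,'w5.png')
def box(n,z0,z1,y0,y1):
    P=W.reshape(-1,3)
    Q=P[(P[:,2]>z0)&(P[:,2]<z1)&(P[:,1]>y0)&(P[:,1]<y1)&(abs(P[:,0]-.457)<.04)]
    if len(Q)>5: print(n,len(Q),cv2.minAreaRect((Q[:,:2]*1000).astype(np.float32)),Q[:,1].min(),Q[:,1].max())
box('grip',.113,.125,-.09,-.05)
box('trig',.1,.111,-.14,-.08)
"
```

```text
t 12.4667 pos [ 0.4634 -0.0817  0.2327] theta -177.18 tilt [-1.e-04  3.e-04 -1.e+00] q [-0.17  0.02 -0.18  1.36  0.   -0.22] F [-0.32  1.63  0.41]
tool cm [ 0.1   0.12 14.47] turn z -0.15
0.08528878606327665
grip 324 ((461.46917724609375, -68.6968002319336), (18.54027557373047, 10.783143997192383), 4.155413627624512) -0.07437097725513567 -0.06283136862898259
trig 284 ((463.2689208984375, -110.3913345336914), (20.94721221923828, 9.652780532836914), 1.7087666988372803) -0.11532116543603324 -0.10545163606331427
```

View pics/w5.png

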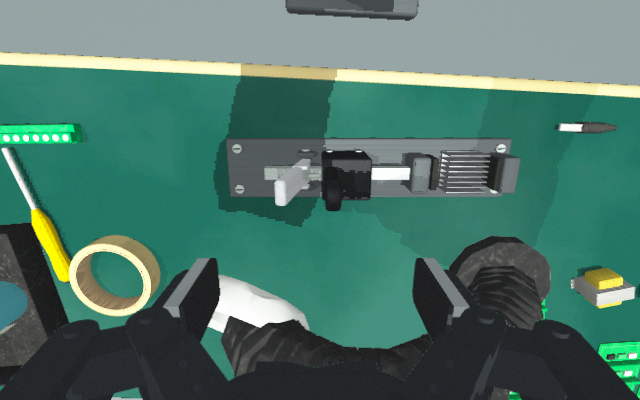

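The wrist view shows the sink between the jaws at (465,172) and the trigger top at (290,180). Its rear top edge is at y=-0.115, which matches the 53–54 mm given, so the rear finger clears it. Descending.

move_arm --targets '[[[1, 0.1, 0.1, 3.5, 0, 0, -0.1], [1, 0, 0, 3.5, 0, 0, 0], [1, 0, 0, 3.5, 0, 0, 0], [1, 0, 0, 2.5, 0, 0, 0], [1, 0, 0, 1.4, 0, 0, 0], [1, 0, 0, 0, 0, 0, 0], [1, 0, 0, 0, 0, 0, 0], [1, 0, 0, 0, 0, 0, 0]]]'

```text
time_s: 13.18
position: [0.4634, -0.0783, 0.0896]
eef_rot: [-0.028, 1.0, -0.0, 0.001]
force: [0.3, -0.4, 0.1]
width: 0.0853
grip_force: 0.0
```

```bash
python3 -c "
from h import *
go(.4623,-.0805,.088,-177.03)"
```

```text
t 13.1833 pos [ 0.4634 -0.0783  0.0896] theta -176.77 tilt [ 0.0015 -0.     -1.    ] q [-0.17  0.07 -0.45  1.04  0.   -0.22] F [ 0.28 -0.42  0.1 ]
tool cm [ 0.12 -0.21  0.16] turn z 0.26
```

move_arm --targets '[[[1, 0, 0.4, 0, 0, 0, 0], [1, 0, 0.4, 0, 0, 0, 0], [1, 0, 0.4, 0, 0, 0, 0], [1, 0, 0.4, 0, 0, 0, 0], [1, 0, 0, 0, 0, 0, 0]]]'

```text
time_s: 13.6
position: [0.4623, -0.0627, 0.0891]
eef_rot: [-0.028, 1.0, -0.0, 0.001]
force: [1.2, -3.9, 2.2]
width: 0.0857
grip_force: 1.8
```

move_arm --targets '[[[1, 0, 0.3, 0, 0, 0, 0], [1, 0, 0.3, 0, 0, 0, 0], [1, 0, 0, 0, 0, 0, 0]]]'

```text
time_s: 13.85
position: [0.4616, -0.057, 0.0885]
eef_rot: [-0.028, 1.0, -0.0, 0.0]
force: [1.2, -5.1, 4.6]
width: 0.0854
grip_force: 2.6
```

move_arm --targets '[[[1, 0, 0.3, 0, 0, 0, 0], [1, 0, 0, 0, 0, 0, 0]]]'

```text
time_s: 14.02
position: [0.4615, -0.0546, 0.0887]
eef_rot: [-0.027, 1.0, -0.001, 0.0]
force: [0.6, -7.1, 5.3]
width: 0.0855
grip_force: 3.5
```

move_arm --targets '[[[1, 0, 0.2, 0, 0, 0, 0], [1, 0, 0, 0, 0, 0, 0]]]'

```text
time_s: 14.18
position: [0.4614, -0.053, 0.0887]
eef_rot: [-0.027, 1.0, -0.001, 0.0]
force: [0.9, -8.4, 4.7]
width: 0.0853
grip_force: 4.1
```

move_arm --targets '[[[1, 0, 0.25, 0, 0, 0, 0], [1, 0, 0, 0, 0, 0, 0]]]'

```text
time_s: 14.35
position: [0.4613, -0.0506, 0.0887]
eef_rot: [-0.027, 1.0, -0.002, 0.0]
force: [1.1, -8.7, 5.6]
width: 0.0851
grip_force: 4.3
```

move_arm --targets '[[[1, 0, 0.2, 0, 0, 0, 0], [1, 0, 0, 0, 0, 0, 0]]]'

```text
time_s: 14.52
position: [0.4612, -0.0487, 0.0887]
eef_rot: [-0.027, 1.0, -0.002, 0.0]
force: [0.8, -8.4, 6.1]
width: 0.0855
grip_force: 4.5
```

```bash
cat >> h.py <<'E'
def jaw():
    go(.4614,-.05,.088,-177.03)
    im,W=cloud('wrist');P=W.reshape(-1,3)
    for n,z0,z1,y0,y1 in [('jaw',.037,.048,0,.06),('sink',.03,.037,.043,.1),('trig',.095,.111,-.14,-.075)]:
        Q=P[(P[:,2]>z0)&(P[:,2]<z1)&(P[:,1]>y0)&(P[:,1]<y1)&(abs(P[:,0]-.457)<.03)]
        if len(Q)>5: print(n,len(Q),Q[:,1].min().round(4),Q[:,1].max().round(4),cv2.minAreaRect((Q[:,:2]*1000).astype(np.float32)))
    return im
E
python3 -c "
from h import *
save(jaw(),'w6.png')"
```

```text
t 14.5167 pos [ 0.4612 -0.0487  0.0887] theta -176.89 tilt [ 7.0e-04 -3.2e-03 -1.0e+00] q [-0.1   0.06 -0.47  1.04 -0.   -0.16] F [ 0.8  -8.39  6.1 ]
tool cm [-0.01 -0.13  0.07] turn z 0.14
jaw 1851 0.0132 0.04 ((456.09820556640625, 26.99112319946289), (35.98347854614258, 26.358673095703125), 2.558074951171875)
sink 2954 0.048 0.1 ((454.6715087890625, 74.81665802001953), (39.677459716796875, 52.18571853637695), 3.057783365249634)
trig 2788 -0.1053 -0.0801 ((462.8760986328125, -92.61553955078125), (23.27560806274414, 24.567211151123047), 3.8297195434570312)
```

View pics/w6.png

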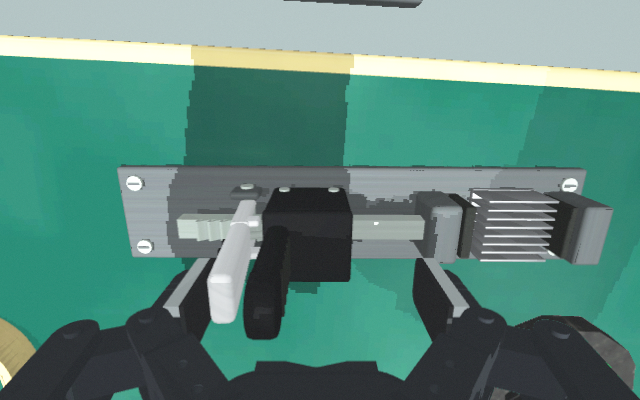

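The jaw (440,228) has advanced about 3 mm. The lever is nearly at the grip, and the sink stands undisturbed at (513,225). I'll continue to the end of the stroke.

move_arm --targets '[[[1, 0, 0.2, 0, 0, 0, 0], [1, 0, 0, 0, 0, 0, 0]]]'

```text
time_s: 14.73
position: [0.4612, -0.0481, 0.0886]
eef_rot: [-0.027, 1.0, -0.003, 0.0]
force: [1.1, -15.0, 4.0]
width: 0.0856
grip_force: 7.6
```

move_arm --targets '[[[1, 0, 0.2, 0, 0, 0, 0], [1, 0, 0, 0, 0, 0, 0]]]'

```text
time_s: 14.9
position: [0.4612, -0.0477, 0.0885]
eef_rot: [-0.026, 1.0, -0.006, 0.0]
force: [2.7, -21.9, 2.4]
width: 0.0853
grip_force: 11.2
```

move_arm --targets '[[[1, 0, 0.2, 0, 0, 0, 0], [1, 0, 0, 0, 0, 0, 0]]]'

```text
time_s: 15.07
position: [0.4612, -0.0473, 0.0884]
eef_rot: [-0.026, 1.0, -0.008, 0.0]
force: [2.0, -29.3, 0.2]
width: 0.0854
grip_force: 14.8
```

The lever's stop is at TCP y≈-0.048. Now release and take the second stroke.

move_arm --targets '[[[1, 0, -1.7, 0, 0, 0, 0], [1, 0, -2.0, 0, 0, 0, 0], [1, 0, 0, 0, 0, 0, 0], [1, 0, 0, 0, 0, 0, 0], [1, 0, 0.5, 0, 0, 0, 0], [1, 0, 0.5, 0, 0, 0, 0], [1, 0, 0.5, 0, 0, 0, 0], [1, 0, 0.5, 0, 0, 0, 0], [1, 0, 0, 0, 0, 0, 0]]]'

```text
time_s: 15.82
position: [0.4614, -0.0582, 0.089]
eef_rot: [-0.028, 1.0, -0.002, 0.0]
force: [-1.5, -7.2, 5.1]
width: 0.0854
grip_force: 3.3
```

move_arm --targets '[[[1, 0, 0.4, 0, 0, 0, 0], [1, 0, 0.3, 0, 0, 0, 0], [1, 0, 0, 0, 0, 0, 0]]]'

```text
time_s: 16.07
position: [0.4612, -0.0517, 0.0891]
eef_rot: [-0.028, 1.0, -0.002, 0.0]
force: [-1.5, -7.8, 5.7]
width: 0.0853
grip_force: 4.0
```

move_arm --targets '[[[1, 0, 0.2, 0, 0, 0, 0], [1, 0, 0, 0, 0, 0, 0]]]'

```text
time_s: 16.23
position: [0.4611, -0.05, 0.0891]
eef_rot: [-0.028, 1.0, -0.002, 0.0]
force: [-1.7, -9.4, 5.0]
width: 0.0856
grip_force: 4.3
```

```bash
python3 -c "
from h import *
jaw()"
```

```text
t 16.2333 pos [ 0.4611 -0.05    0.0891] theta -176.83 tilt [ 8.0e-04 -4.4e-03 -1.0e+00] q [-0.11  0.06 -0.46  1.04 -0.   -0.16] F [-1.72 -9.36  5.02]
tool cm [-0.03 -0.    0.11] turn z 0.2
jaw 1927 0.0196 0.047 ((456.00604248046875, 33.489463806152344), (35.956016540527344, 26.522903442382812), 2.8602194786071777)
sink 3315 0.043 0.1 ((454.75408935546875, 71.537353515625), (39.56563186645508, 58.03097915649414), 1.7665165662765503)
trig 2741 -0.1067 -0.0751 ((459.9971008300781, -92.78954315185547), (27.872352600097656, 26.54937171936035), 69.27058410644531)
```

move_arm --targets '[[[1, 0, 0.3, 0, 0, 0, 0], [1, 0, 0, 0, 0, 0, 0], [1, 0, -1.6, 0, 0, 0, 0], [1, 0, -1.6, 0, 0, 0, 0], [1, 0, 0, 0, 0, 0, 0], [1, 0, 0, 0, 0, 0, 0], [1, 0, 0.5, 0, 0, 0, 0], [1, 0, 0.5, 0, 0, 0, 0], [1, 0, 0.4, 0, 0, 0, 0], [1, 0, 0, 0, 0, 0, 0]]]'

```text
time_s: 17.12
position: [0.4619, -0.0643, 0.089]
eef_rot: [-0.028, 1.0, -0.002, 0.0]
force: [-1.4, -6.6, 3.5]
width: 0.0854
grip_force: 3.3
```

move_arm --targets '[[[1, 0, 0.2, 0, 0, 0, 0], [1, 0, 0.2, 0, 0, 0, 0], [1, 0, 0, 0, 0, 0, 0]]]'

```text
time_s: 17.37
position: [0.4619, -0.0607, 0.0892]
eef_rot: [-0.028, 1.0, -0.002, 0.0]
force: [-1.1, -7.2, 5.5]
width: 0.0854
grip_force: 3.6
```

move_arm --targets '[[[1, 0, 0.2, 0, 0, 0, 0], [1, 0, 0.2, 0, 0, 0, 0], [1, 0, 0, 0, 0, 0, 0]]]'

```text
time_s: 17.62
position: [0.4618, -0.0567, 0.0893]
eef_rot: [-0.028, 1.0, -0.002, 0.001]
force: [-1.8, -7.0, 5.2]
width: 0.0855
grip_force: 3.6
```

move_arm --targets '[[[1, 0, 0.2, 0, 0, 0, 0], [1, 0, 0.1, 0, 0, 0, 0], [1, 0, 0, 0, 0, 0, 0]]]'

```text
time_s: 17.87
position: [0.4617, -0.054, 0.0893]
eef_rot: [-0.028, 1.0, -0.002, 0.001]
force: [-0.3, -7.7, 5.4]
width: 0.0852
grip_force: 4.0
```

```bash
python3 -c "
from h import *
jaw()"
```

```text
t 17.8667 pos [ 0.4617 -0.054   0.0893] theta -176.84 tilt [ 0.0015 -0.0043 -1.    ] q [-0.11  0.06 -0.46  1.04 -0.   -0.17] F [-0.33 -7.69  5.39]
tool cm [0.01 0.4  0.13] turn z 0.19
jaw 1939 0.0253 0.0521 ((455.7914733886719, 38.77598571777344), (35.83057403564453, 26.146055221557617), 2.1224429607391357)
sink 3499 0.0457 0.1 ((454.7003173828125, 73.5943374633789), (39.42469787597656, 54.65522766113281), 2.7595391273498535)
trig 2696 -0.111 -0.0863 ((463.50653076171875, -98.36209106445312), (23.65407943725586, 24.265762329101562), 4.655295372009277)
```

move_arm --targets '[[[1, 0, 0.15, 0, 0, 0, 0], [1, 0, 0, 0, 0, 0, 0]]]'

```text
time_s: 18.08
position: [0.4616, -0.0527, 0.0893]
eef_rot: [-0.028, 1.0, -0.002, 0.001]
force: [-1.1, -9.2, 5.2]
width: 0.0854
grip_force: 4.3
```

move_arm --targets '[[[1, 0, 0.15, 0, 0, 0, 0], [1, 0, 0, 0, 0, 0, 0]]]'

```text
time_s: 18.25
position: [0.4616, -0.0512, 0.0894]
eef_rot: [-0.028, 1.0, -0.002, 0.001]
force: [-0.1, -9.5, 5.8]
width: 0.0853
grip_force: 4.5
```

move_arm --targets '[[[1, 0, 0.1, 0, 0, 0, 0], [1, 0, 0, 0, 0, 0, 0]]]'

```text
time_s: 18.42
position: [0.4615, -0.0503, 0.0894]
eef_rot: [-0.028, 1.0, -0.002, 0.001]
force: [0.4, -8.8, 6.4]
width: 0.0853
grip_force: 4.5
```

move_arm --targets '[[[1, 0, 0.1, 0, 0, 0, 0], [1, 0, 0, 0, 0, 0, 0]]]'

```text
time_s: 18.58
position: [0.4615, -0.0493, 0.0894]
eef_rot: [-0.028, 1.0, -0.002, 0.001]
force: [-0.6, -8.1, 5.1]
width: 0.0853
grip_force: 4.6
```

move_arm --targets '[[[1, 0, 0.15, 0, 0, 0, 0], [1, 0, 0, 0, 0, 0, 0]]]'

```text
time_s: 18.75
position: [0.4614, -0.0482, 0.0893]
eef_rot: [-0.027, 1.0, -0.003, 0.001]
force: [-1.2, -11.3, 5.1]
width: 0.0855
grip_force: 5.7
```

move_arm --targets '[[[1, 0, -1.55, 0, 0, 0, 0], [1, 0, -1.6, 0, 0, 0, 0], [1, 0, 0, 0, 0, 0, 0], [1, 0, 0, 0, 0, 0, 0], [1, 0, 0.4, 0, 0, 0, 0], [1, 0, 0.3, 0, 0, 0, 0], [1, 0, 0, 0, 0, 0, 0]]]'

```text
time_s: 19.33
position: [0.462, -0.0708, 0.0885]
eef_rot: [-0.028, 1.0, -0.001, -0.0]
force: [-0.8, -3.5, 2.4]
width: 0.0858
grip_force: 1.7
```

```bash
python3 -c "
from h import *
jaw()"
```

```text
t 19.3333 pos [ 0.462  -0.0708  0.0885] theta -176.78 tilt [-2.e-04 -1.e-03 -1.e+00] q [-0.15  0.07 -0.46  1.04 -0.   -0.21] F [-0.77 -3.53  2.39]
tool cm [-0.06  2.08  0.04] turn z 0.25
jaw 1910 0.0272 0.0541 ((455.5849609375, 40.75553894042969), (35.61845779418945, 26.331886291503906), 2.6905906200408936)
sink 3382 0.043 0.1 ((454.87677001953125, 72.3177490234375), (39.40681076049805, 56.963356018066406), 2.7543351650238037)
trig 2844 -0.1277 -0.1019 ((463.8516845703125, -114.76464080810547), (23.650476455688477, 25.358675003051758), 2.1699941158294678)
```

About 1.5 mm of gap remains. From here I go in 1 mm steps, watching the force.

move_arm --targets '[[[1, 0, 0.15, 0, 0, 0, 0], [1, 0, 0.15, 0, 0, 0, 0], [1, 0, 0, 0, 0, 0, 0]]]'

```text
time_s: 19.63
position: [0.462, -0.069, 0.0887]
eef_rot: [-0.027, 1.0, -0.001, 0.0]
force: [-1.9, -6.4, 3.2]
width: 0.0852
grip_force: 3.2
```

move_arm --targets '[[[1, 0, 0.15, 0, 0, 0, 0], [1, 0, 0, 0, 0, 0, 0]]]'

```text
time_s: 19.8
position: [0.462, -0.0679, 0.0888]
eef_rot: [-0.027, 1.0, -0.001, 0.0]
force: [-1.8, -7.9, 5.1]
width: 0.0856
grip_force: 3.8
```

move_arm --targets '[[[1, 0, 0.15, 0, 0, 0, 0], [1, 0, 0, 0, 0, 0, 0]]]'

```text
time_s: 19.97
position: [0.462, -0.0668, 0.089]
eef_rot: [-0.027, 1.0, -0.002, 0.0]
force: [-3.5, -8.8, 5.3]
width: 0.0856
grip_force: 4.3
```

move_arm --targets '[[[1, 0, 0.1, 0, 0, 0, 0], [1, 0, 0, 0, 0, 0, 0]]]'

```text
time_s: 20.13
position: [0.462, -0.066, 0.0891]
eef_rot: [-0.027, 1.0, -0.002, 0.0]
force: [-2.8, -8.8, 6.8]
width: 0.0858
grip_force: 4.7
```

move_arm --targets '[[[1, 0, 0.1, 0, 0, 0, 0], [1, 0, 0, 0, 0, 0, 0]]]'

```text
time_s: 20.3
position: [0.462, -0.0652, 0.0892]
eef_rot: [-0.027, 1.0, -0.002, 0.0]
force: [-4.6, -10.7, 7.0]
width: 0.0854
grip_force: 5.0
```

move_arm --targets '[[[1, 0, 0.1, 0, 0, 0, 0], [1, 0, 0, 0, 0, 0, 0]]]'

```text
time_s: 20.47
position: [0.4619, -0.0644, 0.0894]
eef_rot: [-0.027, 1.0, -0.003, 0.0]
force: [-2.2, -11.2, 8.6]
width: 0.0859
grip_force: 5.3
```

move_arm --targets '[[[1, 0, 0.1, 0, 0, 0, 0], [1, 0, 0, 0, 0, 0, 0]]]'

```text
time_s: 20.63
position: [0.4619, -0.0636, 0.0895]
eef_rot: [-0.027, 1.0, -0.003, 0.0]
force: [-3.1, -11.1, 9.1]
width: 0.0856
grip_force: 5.7
```

move_arm --targets '[[[1, 0, 0.1, 0, 0, 0, 0], [1, 0, 0, 0, 0, 0, 0]]]'

```text
time_s: 20.8
position: [0.4619, -0.0628, 0.0895]
eef_rot: [-0.027, 1.0, -0.003, 0.0]
force: [-4.2, -11.4, 10.3]
width: 0.0858
grip_force: 6.0
```

move_arm --targets '[[[1, 0, 0.1, 0, 0, 0, 0], [1, 0, 0, 0, 0, 0, 0]]]'

```text
time_s: 20.97
position: [0.4619, -0.0619, 0.0896]
eef_rot: [-0.027, 1.0, -0.003, 0.001]
force: [-3.7, -11.3, 10.3]
width: 0.0854
grip_force: 6.3
```

move_arm --targets '[[[1, 0, 0.1, 0, 0, 0, 0], [1, 0, 0, 0, 0, 0, 0], [1, 0, 0, 0, 0, 0, 0]]]'

```text
time_s: 21.22
position: [0.4618, -0.0611, 0.0897]
eef_rot: [-0.026, 1.0, -0.004, 0.001]
force: [-5.0, -13.3, 11.4]
width: 0.0854
grip_force: 6.6
```

The trigger has clearly stiffened, at about 13 N here against 6.6 N free, well before the end of the stroke. Letting go and rising.

move_arm --targets '[[[1, 0, -0.7, 0, 0, 0, 0], [1, 0, -0.8, 0, 0, 0, 0], [1, 0, -0.7, 0, 0, 0, 0], [1, 0, 0, 0, 0, 0, 0], [1, 0, 0, -2, 0, 0, 0], [1, 0, 0, -4, 0, 0, 0], [1, 0, 0, -4, 0, 0, 0], [1, 0, 0, -4, 0, 0, 0], [1, 0, 0, 0, 0, 0, 0], [1, 0, 0, 0, 0, 0, 0]]]'

```text
time_s: 22.05
position: [0.464, -0.0802, 0.2306]
eef_rot: [-0.028, 1.0, 0.0, 0.002]
force: [0.3, 0.2, -0.8]
width: 0.0857
grip_force: 0.0
```

```bash
python3 -c "
from h import *
im=jaw();save(im[100:260,150:560],'w7.png')"
```

```text
t 22.05 pos [ 0.464  -0.0802  0.2306] theta -176.84 tilt [ 4.6e-03  4.0e-04 -1.0e+00] q [-0.17  0.02 -0.19  1.35  0.   -0.23] F [ 0.32  0.16 -0.76]
tool cm [ 0.16  3.03 14.26] turn z 0.19
jaw 679 0.0279 0.0543 ((455.44427490234375, 40.8079948425293), (35.872074127197266, 25.44519805908203), 4.08884334564209)
sink 1099 0.0482 0.1 ((454.3717956542969, 74.724853515625), (38.74836730957031, 52.25269317626953), 2.8661088943481445)
trig 368 -0.1154 -0.075 ((463.14349365234375, -95.18006896972656), (21.23943328857422, 40.34032440185547), 0.012009389698505402)
```

View pics/w7.png

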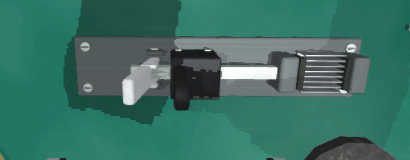

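The sink is held between both jaws at (325,72) in the crop. The trigger is back at rest, with its rear edge at y=-0.1154 as at the start, and the arm is clear.

```bash
python3 -c "
from bench import env
print(env.job_done())"
```

```text
the job is handed in; nothing more can be done
None
```

I set the heat sink on the clamp bed and closed the jaw on it in four trigger strokes. I let go when the push stiffened to about 13 N, against about 6.6 N when free; the trigger is back at rest and the arm is clear. I handed the job in after about 22 s, but no verdict came back. I inferred the jaw's hold from the trigger force and a final picture rather than measuring it.

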